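# Unhook the zinc-primed pad eye and set it in the welding fixture

### The job

The grey zinc-primed pad eye on the drying rack is dry. Take it off its hook, lifting its eye over the hook's upturned tip rather than dragging it against the hook, and set it gently down, base plate flat, in its seat between the six dowel pins of the welding fixture, then let go. Leave the red-primed pad eye hanging on its hook and the spray can standing where it is.

Things in the scene. Friction and masses are not known exactly. Their poses are not given: they have to be found in the camera images.
- rack: Blue rack of 25 mm square tube, fixed. Origin on the table under the middle of its cross bar, which runs along y (325 mm long, top 163 mm up) on posts at y = +-150 mm; flat feet, x = -110 to +60 mm. Two level hooks of 8 mm rod point to -x (to the robot) at y = +-75 mm, rod axis 150 mm up; at x = -118 mm each turns up, ending at x = -129 mm, 167 mm up: 13 mm above the top of the level rod.
- hook_left (a point): Centre of the rounded end of the hook at the rack's y = +75 mm: rack x = -125 mm, 163 mm above the table; axes as the rack's.
- hook_right (a point): Centre of the rounded end of the hook at the rack's y = -75 mm: rack x = -125 mm, 163 mm above the table; axes as the rack's.
- eye_zinc: Light grey steel pad eye, 0.4 to 0.65 kg: base plate 50x80x6 mm (x, y, z), on it an upright lug 6 mm thick in x: a 66 mm wide web topped by a ring, 86 mm outside, 34 mm hole along x. Origin at the middle of the underside, z up; top of ring at 133 mm. Hangs upright on either hook, 63 to 87 mm before the bar's middle; 26 mm of ring stands above the rod, to be pinched from above across its 6 mm.
- eye_zinc_hole (a point): Centre of the grey pad eye's 34 mm hole, 90 mm above its underside; x runs along the hole. While it hangs, the rod touches the top of the hole. The pad eye looks the same after a half turn about z.
- eye_red: Dark red primed pad eye of the same shape and size, hanging on the other hook. Origin at the centre of its base plate's underside.
- fixture: Slate-grey metal plate 150x170x14 mm (x, y, z), fixed, origin at the middle of its underside. Six dowel pins, 12 mm diameter with tapered noses, stand 16.5 mm above it at x, y = (+-34, +-25) and (0, +-49) mm, round a seat of 56 x 86 mm (x, y): the pad eye's base plate fits, 80 mm side along y, with 3 mm to spare on each side, either way round.
- seat (a point): Centre of the seat on the fixture plate's upper face, 14 mm above the table; axes as the fixture's.
- spray_can: Dark aerosol can with a red cap, 65 mm diameter, 236 mm tall, standing loose on the table. Origin at the centre of its underside.
Not all that is in view belongs to the job. Leave any yellow look-alike of the eye_zinc alone.

How it is judged:
On the way:
1. the grey pad eye is off its hook, carried clear in front of the upturned tip (x of eye_zinc_hole in the frame of hook_left below -0.015 m and height (world z) of eye_zinc above 0.03 m and contact force between eye_zinc and rack below 0.5 N), for 0.1 s.
At the end, for the whole second after the job is handed in: The grey pad eye stands still in the seat: underside within 3 mm of the plate, within 7 mm of the seat centre and 0.2 rad of its direction (either way round), tilt under 0.05 rad; the red pad eye is within 30 mm, the spray can within 40 mm of its start, standing (horizontal distance between eye_zinc and seat below 0.007 m and z of eye_zinc in the frame of seat between -0.003 and 0.003 m and angle between eye_zinc's own z axis and vertical below 0.05 rad and angle between the x axis of eye_zinc and the x axis of fixture, either way round below 0.2 rad and linear speed of eye_zinc below 0.01 m/s and distance of eye_zinc_hole from where it was at the start of the episode above 0.1 m and distance of eye_red from where it was at the start of the episode below 0.03 m and angle between spray_can's own z axis and vertical below 0.1 rad and distance of spray_can from where it was at the start of the episode below 0.04 m); the robot touches nothing.
It fails at once if the grey pad eye is dragged against the rack (more than 40 N between them) (contact force between eye_zinc and rack above 40 N).
It fails at once if the grey pad eye is dropped into the fixture (faster than 0.45 m/s over the seat) (horizontal distance between eye_zinc and seat below 0.04 m and z of eye_zinc in the frame of seat below 0.03 m and linear speed of eye_zinc above 0.45 m/s).
It fails at once if the red pad eye is disturbed on its hook (moved more than 30 mm) (distance of eye_red from where it was at the start of the episode above 0.03 m).
It fails at once if the spray can is pushed over or away (0.1 rad, 40 mm) (angle between spray_can's own z axis and vertical above 0.1 rad or distance of spray_can from where it was at the start of the episode above 0.04 m).
It also fails if it takes over 45 s, if anything falls off the work surface, if the arm or the gripper's body presses on something with over 40 N, if the wrist force passes 120 N, or if a joint passes its speed limit or range.

### The arm

A 6-joint arm with a two-finger parallel gripper is mounted at the origin on the work surface; the furniture and walls round the work are solid. World frame = base frame: x ahead of the robot, y to its left, z up, the work surface at z = 0. Lengths are in m, angles in rad, forces in N, time in s.
With the tool pointing down it reaches from about 0.275 to 0.725 m from the base axis. Payload 5.6 kg.
Tool frame: the origin (TCP) lies on the mounting face of the last link; the fingertips stand 173 mm ahead of it and the grasp point (between the pads) lies 155 mm ahead of it (env.nose_length is the distance from the TCP to the fingertips, in m); z points along the fingers, y is the line along which they close (so a half turn about z gives the same grasp; the last joint's range is limited). The gripper opens to 85 mm and grips with 20 to 120 N. Pads are 22 mm wide; open, the fingers measure 114 mm over their backs; the gripper's body (76 mm by 85 mm) begins 54 mm behind the grasp point. The pads swing forward as they close: fully open they stand 13 mm farther back than shut.
Start: joints at [-0.896, 0.255, 0.108, 0, -1.424, -0.285], TCP at [0.209, -0.509, 0.405] pointing down, gripper open.
Joint ranges: [-2.95, 2.95], [-1.21, 1.97], [-1.09, 1.5], [-2.87, 1.71], [-2.94, -0.07], [-3.05, 3.05]. Speed limits (rad/s): [2.57, 2.57, 3.14, 3.14, 3.14, 3.14].

### API

Orientations are given as a unit quaternion [x, y, z, w].
In Python, from cell import env, viewer gives the robot as it stands. The module is installed in compiled form; this text tells all that it offers.
- The arm moves only by the shell command python3 -m creep 'ROWS' [OPENING] [FORCE]. ROWS is JSON, a list of rows, each an object of numbers: "x", "y", "z": the shift along the tool's x, y, z in mm; "ax", "ay", "az": the turn, a rotation vector about the tool's x, y, z in degrees. A call has 1 to 8 rows; each row shifts and turns the commanded pose from where the row before left it, along the tool's axes as they then stand; what a row does not reach is not made up. A row lasts 1/10 s, in which the tool goes at most 50 mm and 8.59 degrees, less where a joint would pass 70% of its speed; a pose out of reach is approached as far as the arm can. A call is refused whole if a number of a shift passes 50 or a number of a turn 8.59, either way. A call with a gripper value outside its range is refused whole. OPENING is the finger opening in mm, from 0 to 85.4, set as the call begins (- or left out, the last holds). The fingers move at their own pace and stop on an object; FORCE is the grip in N (left out, the last holds). Time passes only in rows, so rows that do not move let the fingers close. It gives the time, the measured TCP pose, the force, the opening and the grip force at its end, in the units of the state.
- env.state(): the state, without advancing time (a new reading comes with each control period).
- viewer.capture(name): name is "scene" or "top" or "wrist"; returns a dict with "image" (400x640x3 uint8, red, green, blue), "z_map" (400x640 float32, m along the optical axis (not along the pixel's ray), 0 where there is no reading), "fx", "fy", "cx", "cy" (pixels), "k1" (the pictures are not rectified: a ray, as slopes to the right and down, at radius r is drawn at 1 + k1 r^2 times it, then the intrinsics apply), "rvec" (rotation vector, rad) and "tvec" (3), from world to camera coordinates, as OpenCV has them; the wrist camera has in their place "mount" (4x4, takes a point from camera to tool coordinates, whose origin is the TCP and whose axes are the flange's). Camera axes: x right, y down, z forward; pixel columns grow to the right and rows downward; lengths in m; the calibration is good to about 2 mm. A picture is of the moment at which its call begins: read the wrist's pose just before it.
- env.hand_in(): hands the job in; it is judged then, once.
The state is a dict: "t": time; "joint_pos": joint angles; "qvel": joint speeds; "joint_efforts": joint torques, N m; "tool_pos": TCP position; "eef_rot": TCP orientation; "wrist_force": force on the tool from outside, world axes, zero at the start; "torque": the same for the moment, N m; "finger_gap": opening from 0.0 (shut) to 1.0 (fully open); "grip_force": force on a finger pad.
Only numpy, scipy, OpenCV 4.12 (cv2) and the standard library are available. Lean on these libraries where they do the work, as an engineer would, in place of code of your own. Each camera call takes 0.05 s, during which the arm holds its last target. There are 200 camera calls.

## Working session

There is one attempt and no reset: what is moved stays moved. The work goes in short steps, Python scripts to look and compute and a shell command to move; the robot and the scene stay as the last step left them, time stands still between calls to the robot, and variables do not carry over. Pictures are saved under pics/ and viewed, at most 10 in all, crops included, and the job is handed in when it is done.

```bash
mkdir -p pics
cat > h.py <<'E'
import numpy as np, cv2, json
from cell import env, viewer
from scipy.spatial.transform import Rotation as R
def cap(n):
    s=env.state(); c=viewer.capture(n)
    if 'mount' in c:
        T=np.eye(4);T[:3,:3]=R.from_quat(s['eef_rot']).as_matrix();T[:3,3]=s['tool_pos'];M=T@np.array(c['mount'])
    else:
        W=np.eye(4);W[:3,:3]=R.from_rotvec(np.ravel(c['rvec'])).as_matrix();W[:3,3]=np.ravel(c['tvec']);M=np.linalg.inv(W)
    c['M']=M; return c
def cloud(c):
    v,u=np.mgrid[0:400,0:640]; return pts(c,u.ravel(),v.ravel()).reshape(400,640,3)
def rays(c,u,v):
    x=(np.asarray(u,float)-c['cx'])/c['fx'];y=(np.asarray(v,float)-c['cy'])/c['fy'];a,b=x.copy(),y.copy()
    for _ in range(10):
        k=1+c['k1']*(a*a+b*b);a=x/k;b=y/k
    return np.stack([a,b,np.ones_like(a)],-1)
def pts(c,u,v):
    z=c['z_map'][v,u]; p=rays(c,u,v)*z[...,None]
    w=p@c['M'][:3,:3].T+c['M'][:3,3]; w[z==0]=np.nan; return w
def tri(c1,p1,c2,p2):
    o=[];d=[]
    for c,p in((c1,p1),(c2,p2)):
        r=c['M'][:3,:3]@rays(c,np.array(p[0]),np.array(p[1]));d.append(r/np.linalg.norm(r));o.append(c['M'][:3,3])
    A=sum(np.eye(3)-np.outer(k,k) for k in d);b=sum((np.eye(3)-np.outer(k,k))@q for k,q in zip(d,o));return np.linalg.solve(A,b)
def save(c,n,crop=None,s=1):
    i=c['image'][:,:,::-1]
    if crop: i=i[crop[1]:crop[3],crop[0]:crop[2]]
    cv2.imwrite('pics/'+n,cv2.resize(i,None,fx=s,fy=s,interpolation=cv2.INTER_CUBIC))
E
python3 - <<'E'
from h import *
import pickle
for n in('scene','top'):
    c=cap(n);save(c,n+'.png',s=1.25);pickle.dump(c,open(n+'.pkl','wb'))
    print(n,c['M'].round(3).tolist(),c['fx'],c['k1'])
E
```

```text
scene [[-0.845, -0.332, 0.419, 0.02], [-0.535, 0.551, -0.641, 0.873], [-0.018, -0.765, -0.643, 0.961], [0.0, 0.0, 0.0, 1.0]] 500.0371078517705 -0.11663199985504207
top [[0.029, -0.996, 0.09, 0.484], [-1.0, -0.03, -0.009, 0.052], [0.012, -0.089, -0.996, 1.141], [0.0, 0.0, 0.0, 1.0]] 420.68950199162117 -0.0831738231941195
```

View pics/scene.png

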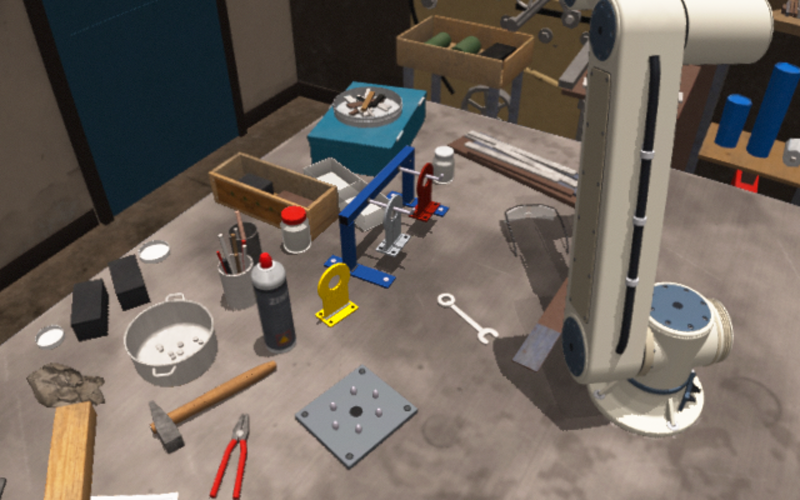

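View pics/top.png

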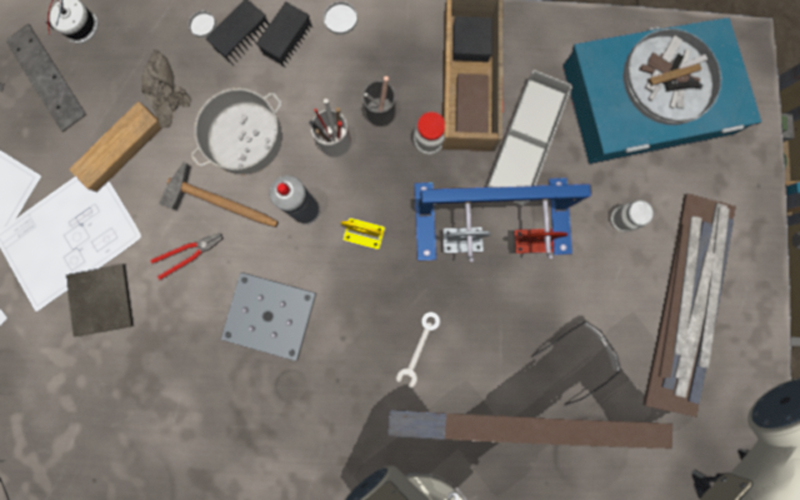

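The scene view shows the grey eye at about (392,225) on the hook nearer the spray can, the red one at (427,190) and the yellow decoy at (337,295). In the top view the grey eye is at (464,240), the fixture centre at (267,316) and the can at (285,190).

Run:
```python
from h import *
import pickle
S=pickle.load(open('scene.pkl','rb'));T=pickle.load(open('top.pkl','rb'))
for n,c in(('scene',S),('top',T)):
    P=cloud(c);I=c['image'].astype(int);r,g,b=I[...,0],I[...,1],I[...,2]
    bl=(b>r+50)&(b>g+30)&(abs(P[...,2]-.155)<.03)&(P[...,0]<.75)
    q=P[bl]; print(n,'bar',len(q),np.median(q[:,2]))
    if len(q):
        m=q[:,2]>np.percentile(q[:,2],60)-.006 
        q=q[m];rc=cv2.minAreaRect((q[:,:2]*1000).astype(np.float32));print(rc, np.percentile(q[:,2],90))
    # grey plate fixture
    m=(abs(P[...,2]-.014)<.006)&(b>r+4)
    k=np.zeros((400,640),bool)
    u0,v0=((356,411) if n=='scene' else (267,316)); u0=int(u0/1.25);v0=int(v0/1.25)
    k[v0-45:v0+45,u0-55:u0+55]=1
    q=P[m&k];print('fixture',cv2.minAreaRect((q[:,:2]*1000).astype(np.float32)),np.median(q[:,2]))
c=T
P=cloud(T)
for n,(u,v) in dict(eye=(464,235),red=(540,237),can=(284,189),centre=(267,316)).items():
    print(n,P[int(v/1.25)-1:int(v/1.25)+2,int(u/1.25)].round(3).tolist())
g=P[150:215,340:395].reshape(-1,3);g=g[(g[:,2]>.145)&(g[:,2]<.2)&(g[:,0]<.62)];print('ring pts',len(g),g[g[:,2]>.165].round(3).tolist()[:40])
save(T,'tc1.png',(330,140,470,215),5.5);save(T,'tc2.png',(170,210,260,295),6)
```

```text
scene bar 585 0.16237249068483617
((659.510498046875, -144.30068969726562), (91.16685485839844, 327.183349609375), 5.003990173339844) 0.16504515405280826
fixture ((438.06536865234375, 337.8702087402344), (169.62896728515625, 149.90521240234375), 76.67208862304688) 0.013652410653959168
top bar 1415 0.16266125005848242
((691.3319702148438, -140.46327209472656), (25.92331314086914, 325.59124755859375), 4.306845188140869) 0.16500783318439896
fixture ((438.99078369140625, 335.8389587402344), (169.66969299316406, 147.6818389892578), 76.51272583007812) 0.014264373491648108
eye [[0.608, -0.061, 0.176], [0.608, -0.063, 0.156], [0.61, -0.067, 0.122]]
red [[0.61, -0.204, 0.175], [0.611, -0.21, 0.15], [0.612, -0.218, 0.123]]
can [[0.672, 0.263, 0.237], [0.67, 0.263, 0.234], [0.668, 0.263, 0.235]]
centre [[0.443, 0.339, 0.014], [0.441, 0.339, 0.014], [0.438, 0.338, 0.016]]
ring pts 193 [[0.612, -0.049, 0.174], [0.613, -0.052, 0.172], [0.612, -0.054, 0.174], [0.612, -0.056, 0.177], [0.612, -0.058, 0.177], [0.612, -0.06, 0.178], [0.612, -0.063, 0.176], [0.612, -0.065, 0.179], [0.612, -0.067, 0.181], [0.612, -0.07, 0.177], [0.612, -0.072, 0.181], [0.612, -0.074, 0.179], [0.613, -0.077, 0.178], [0.613, -0.079, 0.177], [0.612, -0.081, 0.18], [0.613, -0.084, 0.177], [0.613, -0.086, 0.176], [0.613, -0.089, 0.176], [0.614, -0.091, 0.173], [0.614, -0.094, 0.174], [0.614, -0.096, 0.174], [0.614, -0.099, 0.169], [0.615, -0.102, 0.165], [0.61, -0.043, 0.17], [0.61, -0.045, 0.17], [0.61, -0.048, 0.169], [0.61, -0.049, 0.175], [0.61, -0.052, 0.173], [0.61, -0.054, 0.176], [0.61, -0.056, 0.175], [0.61, -0.059, 0.176], [0.61, -0.061, 0.176], [0.61, -0.063, 0.177], [0.61, -0.065, 0.177], [0.61, -0.068, 0.178], [0.61, -0.07, 0.179], [0.61, -0.072, 0.179], [0.61, -0.075, 0.177], [0.61, -0.077, 0.177], [0.61, -0.079, 0.179]]
```

View pics/tc1.png

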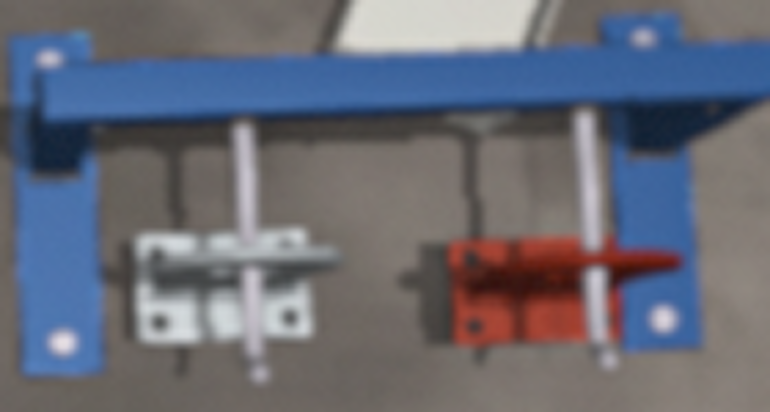

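View pics/tc2.png

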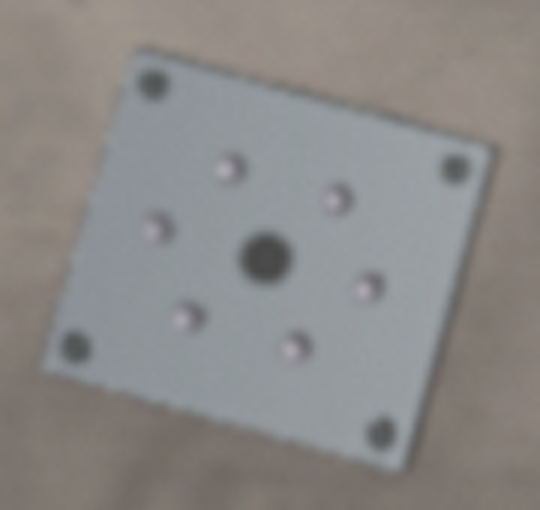

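The crops show the grey eye and its hook, with the tip at crop (260,375). The fixture pins are at (230,168), (338,200), (157,228), (370,287), (190,317) and (297,347), so the plate is yawed about -13.4°. Both agree with the rectangle fits and the sizes given. Now the tool frame.

```bash
cat >> h.py <<'E'
def go(p,yaw):
    "tool down, tool y along +-(world yaw deg of lug normal x); print turn, then shift in turned tool frame"
    s=env.state();r=R.from_quat(s['eef_rot']);d=np.array(p)-s['tool_pos']
    for k in(90,-90):
        t=R.from_euler('z',yaw+k,degrees=True)*R.from_matrix(np.diag([1,-1,-1.]))
        print('turn',np.degrees((r.inv()*t).as_rotvec()).round(2),'shift mm',(t.inv().apply(d)*1000).round(1))
    print(np.round(s['joint_pos'],3),np.round(s['tool_pos'],4),'F',np.round(s['wrist_force'],1),s['finger_gap'],s['grip_force'],s['t'])
E
python3 -c "
from h import *
go([.590,-.072,.405],4.3)"
```

```text
turn [ 6.0000e-02 -9.0000e-02  1.0803e+02] shift mm [406.8 412.6  -1.1]
turn [ 9.000e-02  6.000e-02 -7.197e+01] shift mm [-406.8 -412.6   -1.1]
[-0.896  0.256  0.107 -0.    -1.424 -0.285] [ 0.209  -0.5086  0.4039] F [ 0.1 -0.3  0.5] 1.001495512296167 0.0 0.1
```

```bash
python3 -m creep '[{"az":-8},{"az":-8},{"az":-8},{"az":-8},{"az":-8},{"az":-8},{"az":-8},{"az":-8}]' 45 | tail -3
python3 -m creep '[{"az":-8},{"x":-34,"y":-34},{"x":-34,"y":-34},{"x":-34,"y":-34},{"x":-34,"y":-34},{"x":-34,"y":-34},{"x":-34,"y":-34},{"x":-34,"y":-34}]' | tail -3
python3 -m creep '[{"x":-34,"y":-34},{"x":-34,"y":-34},{"x":-34,"y":-34},{"x":-34,"y":-34},{"x":-32,"y":-34},{},{},{}]' | tail -3
python3 - <<'E'
from h import *
import pickle
go([.611,-.072,.332],4.3)
c=cap('wrist');save(c,'w1.png',s=1.25);pickle.dump(c,open('w1.pkl','wb'))
P=cloud(c).reshape(-1,3);print(c['M'].round(3).tolist())
g=P[(P[:,2]>.166)&(P[:,2]<.19)&(P[:,0]>.58)&(P[:,0]<.64)&(P[:,1]>-.13)&(P[:,1]<-.02)]
print(len(g),g.min(0),g.max(0),np.median(g,0),np.polyfit(g[:,1],g[:,0],1))
E
```

```text
turn [ 6.0000e-02 -9.0000e-02  1.0803e+02] shift mm [405.2 433.6  71.9]
turn [ 9.000e-02  6.000e-02 -7.197e+01] shift mm [-405.2 -433.6   71.9]
[-0.896  0.256  0.107 -0.    -1.424 -0.285] [ 0.209  -0.5086  0.4039] F [ 0.1 -0.3  0.5] 1.001495512296167 0.0 0.1
[[-0.382, 0.885, 0.268, 0.14], [0.924, 0.365, 0.111, -0.537], [0.001, 0.29, -0.957, 0.372], [0.0, 0.0, 0.0, 1.0]]invalid input
invalid input
invalid input
Traceback (most recent call last):
ValueError: zero-size array to reduction operation minimum which has no identity
```

View pics/w1.png

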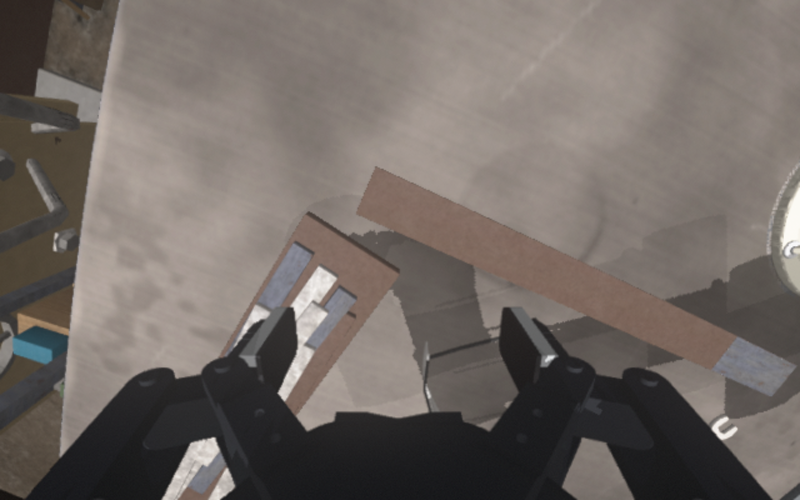

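The arm has not moved: the view still shows the start position. The rows were refused as invalid, so I'll try giving all six keys.

```bash
python3 -m creep '[{"x":0,"y":0,"z":0,"ax":0,"ay":0,"az":-8}]' 45 60
```

```text
t: 0.25
tool_pos: [0.209, -0.5087, 0.4042]
eef_rot: [-0.262, 0.965, 0.0, -0.0]
wrist_force: [-0.1, 0.2, -0.3]
finger_gap: 0.858
grip_force: 0.0
```

```bash
python3 -m creep '[{"az":-8}]'
```

```text
invalid input
```

All six keys are needed. One 8° step is done.

```bash
python3 -m creep '[{"x":0,"y":0,"z":0,"ax":0,"ay":0,"az":-8},{"x":0,"y":0,"z":0,"ax":0,"ay":0,"az":-8},{"x":0,"y":0,"z":0,"ax":0,"ay":0,"az":-8},{"x":0,"y":0,"z":0,"ax":0,"ay":0,"az":-8},{"x":0,"y":0,"z":0,"ax":0,"ay":0,"az":-8},{"x":0,"y":0,"z":0,"ax":0,"ay":0,"az":-8},{"x":0,"y":0,"z":0,"ax":0,"ay":0,"az":-8},{"x":0,"y":0,"z":0,"ax":0,"ay":0,"az":-8}]' >/dev/null
python3 -m creep '[{"x":-34,"y":-34,"z":0,"ax":0,"ay":0,"az":0},{"x":-34,"y":-34,"z":0,"ax":0,"ay":0,"az":0},{"x":-34,"y":-34,"z":0,"ax":0,"ay":0,"az":0},{"x":-34,"y":-34,"z":0,"ax":0,"ay":0,"az":0},{"x":-34,"y":-34,"z":0,"ax":0,"ay":0,"az":0},{"x":-34,"y":-34,"z":0,"ax":0,"ay":0,"az":0}]' >/dev/null
python3 -m creep '[{"x":-34,"y":-34,"z":0,"ax":0,"ay":0,"az":0},{"x":-34,"y":-34,"z":0,"ax":0,"ay":0,"az":0},{"x":-34,"y":-34,"z":0,"ax":0,"ay":0,"az":0},{"x":-34,"y":-34,"z":0,"ax":0,"ay":0,"az":0},{"x":-34,"y":-34,"z":0,"ax":0,"ay":0,"az":0},{"x":-32,"y":-34,"z":0,"ax":0,"ay":0,"az":0},{"x":0,"y":0,"z":0,"ax":0,"ay":0,"az":0},{"x":0,"y":0,"z":0,"ax":0,"ay":0,"az":0}]'
python3 - <<'E'
from h import *
import pickle
go([.611,-.072,.332],4.3)
c=cap('wrist');save(c,'w2.png',s=1.25);pickle.dump(c,open('w1.pkl','wb'))
P=cloud(c).reshape(-1,3)
g=P[(P[:,2]>.166)&(P[:,2]<.19)&(P[:,0]>.58)&(P[:,0]<.64)&(P[:,1]>-.13)&(P[:,1]<-.02)]
print(len(g))
if len(g): print(g.min(0),g.max(0),np.median(g,0),np.polyfit(g[:,1],g[:,0],1))
E
```

```text
t: 2.45
tool_pos: [0.5857, -0.0721, 0.4036]
eef_rot: [0.734, -0.679, -0.001, 0.001]
wrist_force: [1.0, -0.4, -0.4]
finger_gap: 0.528
grip_force: 0.0
turn [ 1.0000e-02  1.8000e-01 -1.7987e+02] shift mm [-1.8 25.3 71.6]
turn [ 0.11 -0.    0.13] shift mm [  1.8 -25.3  71.6]
[ 0.142  0.337  0.218 -0.    -1.454 -0.065] [ 0.5857 -0.0721  0.4036] F [ 1.  -0.4 -0.4] 0.5275699356294622 0.0 2.45
654
[ 0.60538965 -0.10480578  0.16601513] [ 0.61507843 -0.04337024  0.1797613 ] [ 0.60987517 -0.0791099   0.17540763] [-0.0769423   0.60399047]
```

View pics/w2.png

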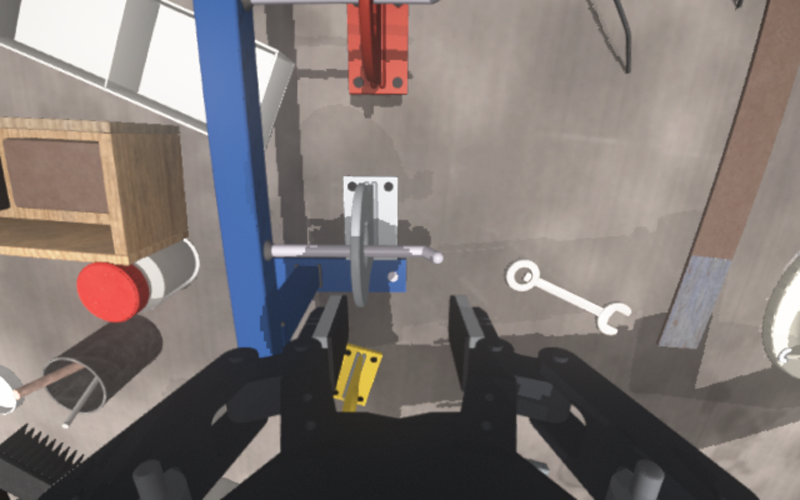

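The close view shows the grey ring at (360,245), between the hook tip (437,258) and the bar, with the rod level at row 250. Top and wrist views agree: ring at x≈0.6105, y≈-0.073, top at 0.180, yaw 4.4°. I'll shift over, descend to fingertips at about 0.159 and close.

```bash
python3 -m creep '[{"x":1,"y":-25,"z":0,"ax":0,"ay":0,"az":0},{"x":0,"y":0,"z":0,"ax":0,"ay":0,"az":0},{"x":0,"y":0,"z":18,"ax":0,"ay":0,"az":0},{"x":0,"y":0,"z":18,"ax":0,"ay":0,"az":0},{"x":0,"y":0,"z":18,"ax":0,"ay":0,"az":0},{"x":0,"y":0,"z":17,"ax":0,"ay":0,"az":0},{"x":0,"y":0,"z":0,"ax":0,"ay":0,"az":0},{"x":0,"y":0,"z":0,"ax":0,"ay":0,"az":0}]'
python3 - <<'E'
from h import *
go([.611,-.073,.332],4.4)
c=cap('wrist');save(c,'w3.png',s=1.25);P=cloud(c).reshape(-1,3)
g=P[(P[:,2]>.168)&(P[:,2]<.185)&(P[:,0]>.595)&(P[:,0]<.625)&(P[:,1]>-.13)&(P[:,1]<-.02)]
print(len(g))
if len(g): print(g.min(0),g.max(0),np.median(g,0))
E
```

```text
t: 3.3
tool_pos: [0.6097, -0.073, 0.3345]
eef_rot: [0.733, -0.68, 0.0, 0.0]
wrist_force: [0.5, 0.8, 0.7]
finger_gap: 0.53
grip_force: 0.0
turn [-5.0000e-02  3.0000e-02  1.7988e+02] shift mm [-0.1  1.3  2.5]
turn [-0.02 -0.03 -0.12] shift mm [ 0.1 -1.3  2.5]
[ 1.350e-01  4.090e-01  1.490e-01  1.000e-03 -1.311e+00 -6.100e-02] [ 0.6097 -0.073   0.3345] F [0.5 0.8 0.7] 0.529851208826923 0.0 3.3
1070
[ 0.6056729  -0.10313543  0.16800045] [ 0.61490587 -0.0462316   0.1799079 ] [ 0.6105943  -0.08153935  0.17614761]
```

View pics/w3.png

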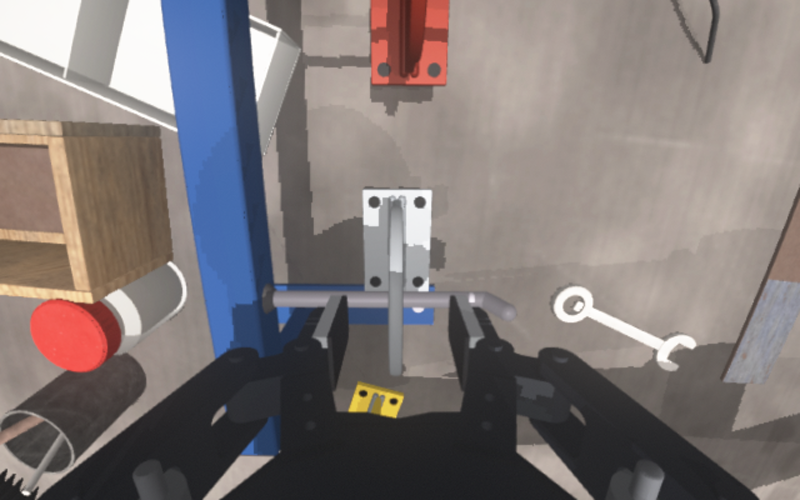

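The ring is centred between the fingers (396, with the fingers at about 335 and 462). Lower 2 mm and close.

```bash
python3 -m creep '[{"x":0,"y":-1,"z":2,"ax":0,"ay":0,"az":0},{"x":0,"y":0,"z":0,"ax":0,"ay":0,"az":0},{"x":0,"y":0,"z":0,"ax":0,"ay":0,"az":0},{"x":0,"y":0,"z":0,"ax":0,"ay":0,"az":0},{"x":0,"y":0,"z":0,"ax":0,"ay":0,"az":0},{"x":0,"y":0,"z":0,"ax":0,"ay":0,"az":0},{"x":0,"y":0,"z":0,"ax":0,"ay":0,"az":0},{"x":0,"y":0,"z":0,"ax":0,"ay":0,"az":0}]' 0 80
```

```text
t: 4.15
tool_pos: [0.6115, -0.0721, 0.3323]
eef_rot: [0.733, -0.68, 0.001, -0.001]
wrist_force: [2.2, 0.5, 4.0]
finger_gap: 0.05
grip_force: 80.5
```

```bash
python3 -m creep '[{"x":0,"y":0,"z":-5,"ax":0,"ay":0,"az":0},{"x":0,"y":0,"z":-5,"ax":0,"ay":0,"az":0},{"x":0,"y":0,"z":-5,"ax":0,"ay":0,"az":0},{"x":0,"y":0,"z":-5,"ax":0,"ay":0,"az":0},{"x":0,"y":0,"z":0,"ax":0,"ay":0,"az":0},{"x":0,"y":0,"z":0,"ax":0,"ay":0,"az":0},{"x":0,"y":0,"z":0,"ax":0,"ay":0,"az":0}]'
python3 - <<'E'
from h import *
go([.611,-.073,.332],4.4)
c=cap('scene');save(c,'s2.png',(270,130,370,230),6)
E
```

```text
t: 4.85
tool_pos: [0.611, -0.0721, 0.3513]
eef_rot: [0.733, -0.68, -0.0, 0.0]
wrist_force: [0.3, 0.4, -6.3]
finger_gap: 0.047
grip_force: 79.3
turn [ 2.0000e-02 -7.0000e-02  1.7993e+02] shift mm [-0.9 -0.1 19.3]
turn [ 0.05  0.01 -0.07] shift mm [ 0.9  0.1 19.3]
[ 0.136  0.404  0.185 -0.    -1.353 -0.061] [ 0.611  -0.0721  0.3513] F [ 0.3  0.4 -6.3] 0.04716785718805976 79.29112192469972 4.85
```

View pics/s2.png

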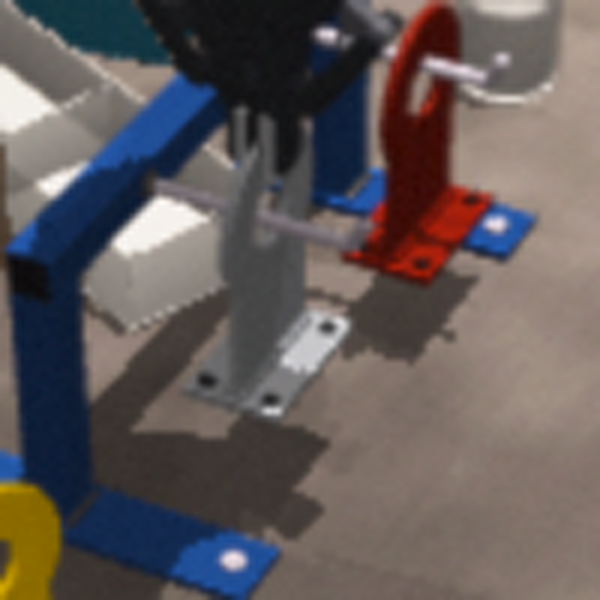

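The eye hangs free in the gripper (about 6.5 N, base clear) with the rod through the middle of its hole. Pull straight back along the hook.

```bash
python3 -m creep '[{"x":0,"y":10,"z":-1,"ax":0,"ay":0,"az":0},{"x":0,"y":15,"z":0,"ax":0,"ay":0,"az":0},{"x":0,"y":15,"z":0,"ax":0,"ay":0,"az":0},{"x":0,"y":15,"z":0,"ax":0,"ay":0,"az":0},{"x":0,"y":15,"z":0,"ax":0,"ay":0,"az":0},{"x":0,"y":15,"z":0,"ax":0,"ay":0,"az":0},{"x":0,"y":20,"z":0,"ax":0,"ay":0,"az":0},{"x":0,"y":20,"z":0,"ax":0,"ay":0,"az":0}]'
python3 -m creep '[{"x":0,"y":10,"z":-20,"ax":0,"ay":0,"az":0},{"x":0,"y":0,"z":0,"ax":0,"ay":0,"az":0},{"x":0,"y":0,"z":0,"ax":0,"ay":0,"az":0}]'
python3 - <<'E'
from h import *
go([.4385,.337,.37],-13.4)
E
```

```text
t: 5.7
tool_pos: [0.485, -0.0817, 0.3527]
eef_rot: [0.733, -0.68, -0.0, -0.0]
wrist_force: [-0.1, 0.3, -5.4]
finger_gap: 0.043
grip_force: 79.3
t: 6.0
tool_pos: [0.4762, -0.0823, 0.3733]
eef_rot: [0.733, -0.68, 0.001, -0.001]
wrist_force: [-0.8, 0.6, -6.5]
finger_gap: 0.046
grip_force: 79.2
turn [-6.0000e-02 -1.7000e-01 -1.6227e+02] shift mm [ 399.2 -133.8    3.3]
turn [-0.12  0.04 17.73] shift mm [-399.2  133.8    3.3]
[ 0.154  0.135 -0.123 -0.    -1.311 -0.078] [ 0.4762 -0.0823  0.3733] F [-0.8  0.6 -6.5] 0.04611998391764453 79.2421166801978 6.0
```

The eye is off the hook. Carry it over the fixture, turning 17.7°.

```bash
python3 -m creep '[{"x":0,"y":0,"z":0,"ax":0,"ay":0,"az":5.9},{"x":0,"y":0,"z":0,"ax":0,"ay":0,"az":5.9},{"x":0,"y":0,"z":0,"ax":0,"ay":0,"az":5.9},{"x":-20,"y":6,"z":0,"ax":0,"ay":0,"az":0},{"x":-30,"y":10,"z":0,"ax":0,"ay":0,"az":0},{"x":-36,"y":12,"z":0,"ax":0,"ay":0,"az":0},{"x":-36,"y":12,"z":0,"ax":0,"ay":0,"az":0},{"x":-36,"y":12,"z":0,"ax":0,"ay":0,"az":0}]' >/dev/null
python3 -m creep '[{"x":-36,"y":12,"z":0,"ax":0,"ay":0,"az":0},{"x":-36,"y":12,"z":0,"ax":0,"ay":0,"az":0},{"x":-36,"y":12,"z":0,"ax":0,"ay":0,"az":0},{"x":-36,"y":12,"z":0,"ax":0,"ay":0,"az":0},{"x":-36,"y":12,"z":0,"ax":0,"ay":0,"az":0},{"x":-30,"y":10,"z":0,"ax":0,"ay":0,"az":0},{"x":-20,"y":7,"z":0,"ax":0,"ay":0,"az":0},{"x":-11,"y":7,"z":0,"ax":0,"ay":0,"az":0}]' >/dev/null
python3 -m creep '[{"x":0,"y":0,"z":0,"ax":0,"ay":0,"az":0},{"x":0,"y":0,"z":0,"ax":0,"ay":0,"az":0},{"x":0,"y":0,"z":0,"ax":0,"ay":0,"az":0}]'
python3 - <<'E'
from h import *
go([.4385,.337,.33],-13.4)
import pickle
for n in('scene','top','wrist'):
    c=cap(n);P=cloud(c);q=P.reshape(-1,3)
    g=q[(np.abs(q[:,2]-.093)<.007)&(np.hypot(q[:,0]-.4385,q[:,1]-.337)<.06)]
    print(n,len(g))
    if len(g)>20: print(cv2.minAreaRect((g[:,:2]*1000).astype(np.float32)),np.median(g[:,2]))
    g=q[(np.abs(q[:,2]-.014)<.003)&(np.abs(q[:,0]-.4385)<.12)&(np.abs(q[:,1]-.337)<.12)]
    if len(g)>20: print('fix',cv2.minAreaRect((g[:,:2]*1000).astype(np.float32)),np.median(g[:,2]))
    pickle.dump(c,open('b_'+n+'.pkl','wb'))
    if n=='wrist': save(c,'w4.png',s=1.25)
E
```

```text
t: 7.9
tool_pos: [0.4367, 0.3364, 0.3727]
eef_rot: [-0.62, 0.785, -0.0, -0.0]
wrist_force: [0.6, -1.4, -6.2]
finger_gap: 0.051
grip_force: 79.2
turn [-5.0000e-02  0.0000e+00  1.7998e+02] shift mm [ 1.   1.6 42.7]
turn [-0.   -0.03 -0.02] shift mm [-1.  -1.6 42.7]
[ 0.94   0.269  0.046  0.    -1.348 -1.175] [0.4367 0.3364 0.3727] F [ 0.6 -1.4 -6.2] 0.05086346887353865 79.24758544159204 7.9
scene 491
((436.1473083496094, 334.77801513671875), (81.98820495605469, 52.682823181152344), 76.78543090820312) 0.09331317798766792
fix ((438.1301574707031, 336.10308837890625), (173.27813720703125, 151.72743225097656), 76.49494171142578) 0.01373200675608821
top 386
((435.8359069824219, 333.18743896484375), (76.85881042480469, 48.37358474731445), 76.65888977050781) 0.09324599952468371
fix ((439.1090393066406, 334.66815185546875), (169.5907440185547, 149.57669067382812), 76.77569580078125) 0.014170408842742899
wrist 3677
((435.4052429199219, 334.54266357421875), (80.33776092529297, 50.04761505126953), 76.73918914794922) 0.09246549553159608
fix ((438.09625244140625, 335.0413818359375), (168.69955444335938, 150.51797485351562), 76.76585388183594) 0.013226384741640895
```

View pics/w4.png

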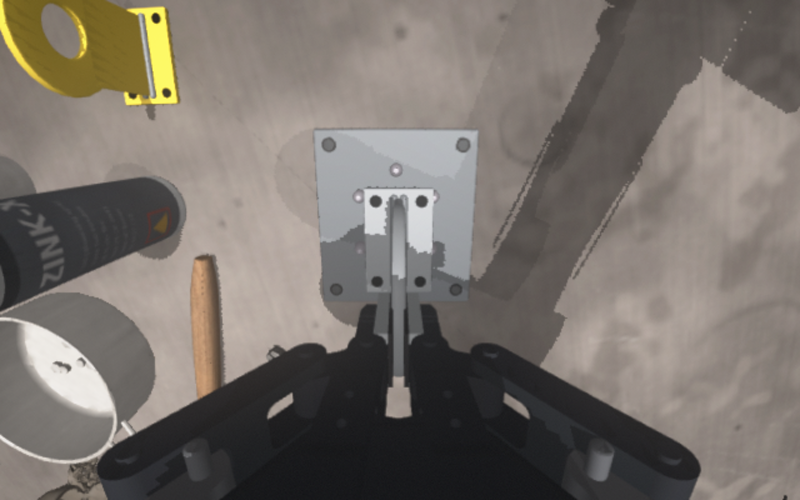

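The plate is square with the fixture (76.7° against 76.7°). All three views put it about (2.7, 1.1) mm short of the seat centre, with its underside at 0.087. Correct that, and go down to just above the pins.

```bash
python3 -m creep '[{"x":-1.7,"y":-2.4,"z":0,"ax":0,"ay":0,"az":0},{"x":0,"y":0,"z":12,"ax":0,"ay":0,"az":0},{"x":0,"y":0,"z":14,"ax":0,"ay":0,"az":0},{"x":0,"y":0,"z":14,"ax":0,"ay":0,"az":0},{"x":0,"y":0,"z":8,"ax":0,"ay":0,"az":0},{"x":0,"y":0,"z":0,"ax":0,"ay":0,"az":0},{"x":0,"y":0,"z":0,"ax":0,"ay":0,"az":0},{"x":0,"y":0,"z":0,"ax":0,"ay":0,"az":0}]'
cat > m.py <<'E'
from h import *
go([.4385,.337,.30],-13.4)
ez=env.state()['tool_pos'][2]-.2857+.006
e=R.from_euler('z',-13.4,degrees=True).as_matrix()[:2,:2]
for n in('scene','top','wrist'):
    q=cloud(cap(n)).reshape(-1,3);o=[]
    for h,t,r,sx,sy in((ez,.004,.06,25,40),(.014,.004,.12,75,85)):
        g=q[(np.abs(q[:,2]-h)<t)&(np.hypot(q[:,0]-.4385,q[:,1]-.337)<r)]
        rc=cv2.minAreaRect((g[:,:2]*1000).astype(np.float32));o.append(np.array(rc[0]));print(n,len(g),np.round(rc[1],1),round(rc[2],1),np.median(g[:,2]).round(4))
    print('eye short of seat, eye axes (tool y=-first, tool x=-second)',(e.T@(o[1]-o[0])).round(1))
E
python3 m.py
```

```text
t: 8.85
tool_pos: [0.4395, 0.3386, 0.3255]
eef_rot: [-0.62, 0.785, 0.0, 0.001]
wrist_force: [-0.1, 0.5, -5.5]
finger_gap: 0.048
grip_force: 79.2
turn [-1.3000e-01 -9.0000e-02 -1.7996e+02] shift mm [-1.8 -0.5 25.5]
turn [-0.06  0.08  0.04] shift mm [ 1.8  0.5 25.5]
[ 0.939  0.3   -0.034  0.    -1.235 -1.172] [0.4395 0.3386 0.3255] F [-0.1  0.5 -5.5] 0.0481806519562408 79.20801819396075 8.85
scene 420 [81.1 51.7] 76.3 0.0456
scene 2879 [172.7 153.1] 75.5 0.0137
eye short of seat, eye axes (tool y=-first, tool x=-second) [-0.1 -2.8]
top 329 [72.7 48.4] 76.9 0.0463
top 2098 [169.9 149.6] 76.6 0.0142
eye short of seat, eye axes (tool y=-first, tool x=-second) [0.1 1.3]
wrist 3628 [80.4 50.1] 76.7 0.0451
wrist 16684 [170.1 150.5] 76.8 0.0133
eye short of seat, eye axes (tool y=-first, tool x=-second) [ 0.3 -2. ]
```

x is centred. Along y the views that see the whole plate (wrist, and scene at full 80 mm) say it is about 2 mm too far; the top view is partly hidden. Correct by 1.8 mm and lower slowly.

```bash
python3 -m creep '[{"x":1.8,"y":0,"z":0,"ax":0,"ay":0,"az":0},{"x":0,"y":0,"z":4,"ax":0,"ay":0,"az":0},{"x":0,"y":0,"z":4,"ax":0,"ay":0,"az":0},{"x":0,"y":0,"z":3,"ax":0,"ay":0,"az":0},{"x":0,"y":0,"z":3,"ax":0,"ay":0,"az":0},{"x":0,"y":0,"z":0,"ax":0,"ay":0,"az":0},{"x":0,"y":0,"z":0,"ax":0,"ay":0,"az":0}]'
python3 m.py
```

```text
t: 9.7
tool_pos: [0.4388, 0.3367, 0.3106]
eef_rot: [-0.62, 0.785, -0.0, -0.0]
wrist_force: [0.7, 0.3, -5.6]
finger_gap: 0.049
grip_force: 79.2
turn [ 2.0000e-02 -0.0000e+00 -1.7996e+02] shift mm [ 0.2 -0.4 10.6]
turn [-0.   -0.01  0.04] shift mm [-0.2  0.4 10.6]
[ 0.937  0.307 -0.063  0.    -1.2   -1.171] [0.4388 0.3367 0.3106] F [ 0.7  0.3 -5.6] 0.04896596544912556 79.18382372963777 9.7
scene 455 [96.5 67.9] 51.1 0.0305
scene 2782 [173.2 152. ] 75.7 0.0135
eye short of seat, eye axes (tool y=-first, tool x=-second) [ 9.8 -6.2]
top 353 [88.5 70.8] 73.8 0.0314
top 2004 [170.2 149.1] 76.5 0.0143
eye short of seat, eye axes (tool y=-first, tool x=-second) [0.3 8.3]
wrist 3906 [92.7 75.8] 76.5 0.0304
wrist 18204 [170.6 150.9] 76.6 0.0132
eye short of seat, eye axes (tool y=-first, tool x=-second) [0.3 6.8]
```

The underside is already below the pin tops with no side force (the rectangles now include pin noses, so I ignore them). Lower the rest.

```bash
python3 -m creep '[{"x":0,"y":0,"z":3,"ax":0,"ay":0,"az":0},{"x":0,"y":0,"z":3,"ax":0,"ay":0,"az":0},{"x":0,"y":0,"z":2,"ax":0,"ay":0,"az":0},{"x":0,"y":0,"z":1.5,"ax":0,"ay":0,"az":0},{"x":0,"y":0,"z":1,"ax":0,"ay":0,"az":0},{"x":0,"y":0,"z":0,"ax":0,"ay":0,"az":0},{"x":0,"y":0,"z":0,"ax":0,"ay":0,"az":0}]'
```

```text
t: 10.55
tool_pos: [0.4388, 0.3367, 0.3003]
eef_rot: [-0.62, 0.785, -0.0, 0.0]
wrist_force: [-0.2, -1.0, -6.5]
finger_gap: 0.049
grip_force: 79.3
```

```bash
python3 -m creep '[{"x":0,"y":0,"z":0.7,"ax":0,"ay":0,"az":0},{"x":0,"y":0,"z":0.5,"ax":0,"ay":0,"az":0},{"x":0,"y":0,"z":0,"ax":0,"ay":0,"az":0},{"x":0,"y":0,"z":0,"ax":0,"ay":0,"az":0}]'
```

```text
t: 10.95
tool_pos: [0.4389, 0.3368, 0.2997]
eef_rot: [-0.62, 0.785, -0.0, 0.001]
wrist_force: [-1.9, 0.1, 0.1]
finger_gap: 0.047
grip_force: 80.0
```

The weight has transferred to the plate (force is back to 0). Let go and rise.

```bash
python3 -m creep '[{"x":0,"y":0,"z":0,"ax":0,"ay":0,"az":0},{"x":0,"y":0,"z":0,"ax":0,"ay":0,"az":0},{"x":0,"y":0,"z":0,"ax":0,"ay":0,"az":0},{"x":0,"y":0,"z":0,"ax":0,"ay":0,"az":0},{"x":0,"y":0,"z":0,"ax":0,"ay":0,"az":0}]' 40
python3 -m creep '[{"x":0,"y":0,"z":-10,"ax":0,"ay":0,"az":0},{"x":0,"y":0,"z":-20,"ax":0,"ay":0,"az":0},{"x":0,"y":0,"z":-30,"ax":0,"ay":0,"az":0},{"x":0,"y":0,"z":-30,"ax":0,"ay":0,"az":0},{"x":0,"y":0,"z":0,"ax":0,"ay":0,"az":0},{"x":0,"y":0,"z":0,"ax":0,"ay":0,"az":0},{"x":0,"y":0,"z":0,"ax":0,"ay":0,"az":0}]'
python3 - <<'E'
from h import *
c=cap('wrist');save(c,'w5.png',s=1.25);q=cloud(c).reshape(-1,3)
g=q[(np.abs(q[:,2]-.0195)<.0025)&(np.hypot(q[:,0]-.4385,q[:,1]-.337)<.05)]
print(cv2.minAreaRect((g[:,:2]*1000).astype(np.float32)),np.median(g[:,2]))
E
```

```text
t: 11.45
tool_pos: [0.4389, 0.3367, 0.2991]
eef_rot: [-0.62, 0.785, -0.0, 0.0]
wrist_force: [0.3, -0.6, -0.5]
finger_gap: 0.47
grip_force: 0.0
t: 12.15
tool_pos: [0.4386, 0.3365, 0.3884]
eef_rot: [-0.62, 0.785, 0.0, -0.001]
wrist_force: [0.5, -0.4, -0.7]
finger_gap: 0.47
grip_force: 0.0
((438.26568603515625, 336.8792419433594), (90.73865509033203, 76.16262817382812), 74.85297393798828) 0.01941300024751974
```

View pics/w5.png

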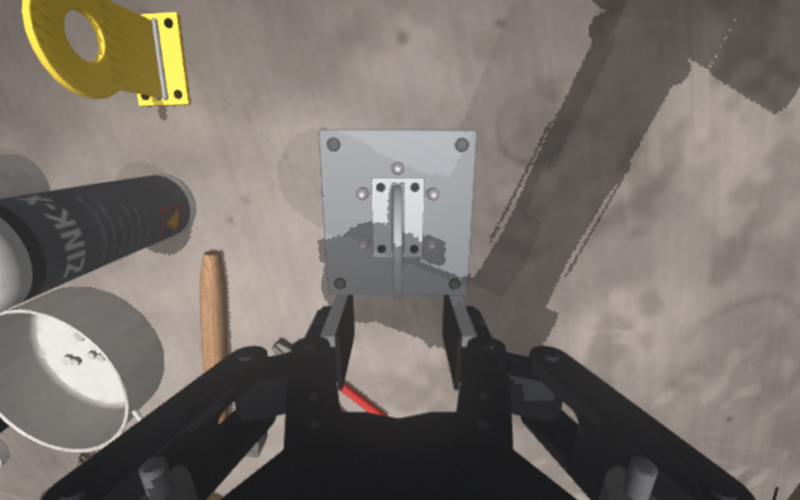

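The eye stands flat and centred between the pins (plate at (398,218), top face at 19.4 mm as it should be), and the gripper is clear above it.

```bash
python3 -c "
from cell import env
print(env.hand_in())"
```

```text
the job is handed in; nothing more can be done
None
```

I lifted the grey pad eye off its hook, set it flat in the fixture seat and let go. The red eye and the spray can were not touched. The job was handed in at about 12 s, and the system gave no verdict.

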